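# Lay up the drag discs of a big-game reel

## Task

Build the reel's drag stack in the middle of the green assembly plate: the black carbon disc first (draw it out of its slot in the wooden rack), then the steel disc with its two ears in line with the plate's two white marks, and the brass disc on top. Each lies flat and centred on the plate, is set down rather than dropped, and is let go before the next one follows. Leave the red discs, the oil bottle, the spool and everything else on the bench where they are.

Things in the scene. Friction and masses are not known exactly. Their poses are not given: they have to be found in the camera images.
- carbon: smooth black round disc that slides easily, 60 mm across, 6 mm thick, 40 g, small grey dot in the middle of its top; loose, lies flat on the table at the inner end of one of the three slots of the wooden rack. Origin at the centre of its underside, z up
- steel: bright steel disc, 60 mm across, 6 mm thick, 110 g, with two opposed square ears along its x axis (80 mm from ear end to ear end, ears 18 mm wide); loose, lies flat on the table. Origin at the centre of its underside, x towards an ear, z up
- brass: yellow brass round disc, 60 mm across, 6 mm thick, 110 g; loose, lies flat on the table. Origin at the centre of its underside, z up
- plate: round assembly plate fixed to the table: dark steel foot 120 mm across and 8 mm high, green top 100 mm across whose upper face is 20 mm above the table, a silver circle 64 mm across in its middle and two opposed white marks at its rim along its x axis. Origin on the table under its centre, x towards a white mark, z up
- rack: wooden rack fixed to the table, 80 mm deep (x), 230 mm wide (y), walls 22 mm high, 8 mm thick. Three slots 66 mm wide, centred at y = -74, 0, 74 mm in its frame, open above and at the front (x = -40 mm), closed at the back (inner face x = 34 mm), no floor: in each a disc lies on the table near x = 0 to 2 mm. Origin on the table under its centre, -x is the open side
- red1: red disc, 60 mm across, 6 mm thick, in a slot of the rack; leave it. Origin at the centre of its underside
- red2: second red disc, the same, in another slot of the rack; leave it
- oil: white oil bottle with blue label and red cap, 44 mm across, 150 mm tall, standing about 80 mm (centre to centre) from the brass disc; leave it. Origin at the centre of its underside
- spool: brass line spool, 52 mm across, 45 mm tall, standing on end beyond one ear of the steel disc, about 87 mm from its centre; leave it. Origin at the centre of its underside
- reel: complete fishing reel, about 100 x 120 x 92 mm high, left rear of the bench; leave it. Origin at the centre of its underside
- bowl: steel parts bowl, 100 mm across, 45 mm high, right rear of the bench; leave it. Origin at the centre of its underside
- calculator: black desk calculator, 140 x 80 x 18 mm, lying at the left edge; leave it. Origin at the centre of its underside
- handle: reel crank handle lying on the table beside the brass disc, on the side away from the oil bottle, its middle about 65 mm from the disc's centre: steel bar 110 x 16 x 6 mm with a black knob, 24 mm across and 36 mm high, at one end; leave it. Origin under the bar's middle, x along the bar towards the knob
Not all that is in view belongs to the job. Of the things like the carbon, leave any that is blue or orange; of the rest the larger one is meant.

How it is judged:
By the outcome, as a careful person would: the job done as asked, in the order asked, and still so for the second after the job is handed in, with the robot touching nothing.
It also fails if it takes over 72 s, if anything falls off the work surface, if the arm or the gripper's body presses on something with over 40 N, if the wrist force passes 120 N, or if a joint passes its speed limit or range.

## Robot

A 6-joint arm with a two-finger parallel gripper is mounted at the origin on the work surface. World frame = base frame: x ahead of the robot, y to its left, z up, the work surface at z = 0. Lengths are in m, angles in rad, forces in N, time in s.
With the tool pointing down it reaches from about 0.3 to 0.825 m from the base axis. Payload 5.4 kg.
Tool frame: the origin (TCP) lies on the mounting face of the last link; the fingertips stand 190 mm ahead of it and the grasp point (between the pads) lies 171 mm ahead of it (arm.grip_depth is the z of the grasp point in the tool frame, in m); z points along the fingers, y is the direction in which the jaws open and shut (so a half turn about z gives the same grasp; the last joint's range is limited). The gripper opens to 92 mm and grips with 3 to 60 N. Pads are 20 mm wide; open, the fingers measure 128 mm over their backs; the gripper's body (75 mm by 189 mm) begins 69 mm behind the grasp point.
Start: joints at [-1.406, 0.158, 1.597, -0, 1.386, -0.21], TCP at [0.21, -0.535, 0.405] pointing down, gripper open.
Joint ranges: [-2.91, 2.91], [-0.94, 2.29], [0.18, 2.7], [-1.29, 4.43], [0.17, 2.64], [-3, 3]. Speed limits (rad/s): [2.57, 2.57, 3.14, 3.14, 3.14, 3.14].

## Interface

Orientations are given as a rotation vector (axis times angle).
In Python, from station import arm gives the robot as it stands. The module is installed in compiled form; this text tells all that it offers.
- The arm moves only by the tool drive_tool, never from a script. Its argument "targets" is a list of rows, each a list of 6 numbers: the shift along the tool's x, y, z in m, then the turn, a rotation vector about the tool's x, y, z in degrees. In form: [[x, y, z, ax, ay, az], ...]. A call has 1 to 20 rows; each row is the pose to reach, as a shift and turn from the pose commanded when the call began, along the tool's axes at that moment; what a row does not reach only later rows make up. A row lasts 1/8 s, in which the tool goes at most 62.5 mm and 10.7 degrees, less where a joint would pass 70% of its speed; a pose out of reach is approached as far as the arm can. A call with a gripper value outside its range is refused whole. "claw" is the closure, from 0 (fully open) to 1 (shut), set as the call begins (left out, the last holds). The fingers move at their own pace and stop on an object; "grip_force" is the grip in N (left out, the last holds). Time passes only in rows, so rows that repeat a pose let the fingers close. It gives the time, the measured TCP pose, the force and the opening at its end, in the units of the state.
- arm.observe(): the state, without advancing time (a new reading comes with each control period).
- arm.get_image(name): name is "scene" or "top" or "wrist"; returns a dict with "color" (400x640x3 uint8, red, green, blue), "fov_y" (degrees; the focal length in pixels is half the picture's height over the tangent of half this angle, whatever the lens; pixels are square), "cx", "cy" (the principal point, pixels), "origin" and "rotation" of the camera in the world. Camera axes: x right, y up, looking along -z (the intrinsics and any distortion apply to the point x, -y, -z); pixel columns grow to the right and rows downward; lengths in m; the calibration is good to about 2 mm. The wrist camera is an equidistant fisheye: a pixel r from the principal point sees the ray r / f radians off the axis. A picture is of the moment at which its call begins. There is no depth.
- arm.finish_job(): hands the job in, once; it reports no verdict.
The state is a dict: "time": time; "q": joint angles; "dq": joint speeds; "joint_efforts": joint torques, N m; "tool_pos": TCP position; "tool_rot": TCP orientation; "ft_force": force on the tool from outside, world axes, zero at the start; "wrist_torque": the same for the moment, N m; "grip_width": opening from 0.0 (shut) to 1.0 (fully open).
Only numpy, scipy, OpenCV 4.12 (cv2) and the standard library are available. Lean on these libraries where they do the work, as an engineer would, in place of code of your own. Each camera call takes 0.05 s, during which the arm holds its last target.

## Working session

There is one attempt and no reset: what is moved stays moved. The work goes in short steps, Python scripts to look and compute and a tool call to move; the robot and the scene stay as the last step left them, time stands still between calls to the robot, and variables do not carry over. Pictures are saved under pics/ and viewed, and the job is handed in when it is done.

Besides the shell and the picture viewer there is one more tool, called as name(argument=value, ...) on one line, values as JSON. drive_tool: Moves the arm, as the interface text tells. Its arguments: {"type":"object","properties":{"targets":{"type":"array","items":{"type":"array","items":{"type":"number"}}},"claw":{"type":"number"},"grip_force":{"type":"number"}},"required":["targets"]}

```bash
mkdir -p pics; cat > h.py <<'E'
import numpy as np, cv2
from station import arm
def snap(n,tag):
    d=arm.get_image(n); cv2.imwrite(f'pics/{tag}.png',d['color'][:,:,::-1]); 
    import pickle; pickle.dump(d,open(f'pics/{tag}.pkl','wb')); return d
E
python3 - <<'E'
from h import *
print(arm.observe())
for n in ('scene','top','wrist'):
    d=snap(n,n+'0'); print(n,{k:v for k,v in d.items() if k!='color'})
E
```

```text
{'time': 0.0, 'q': array([-1.40611066e+00,  1.59080196e-01,  1.59821125e+00, -2.83127320e-05,
        1.38620814e+00, -2.10100097e-01]), 'dq': array([ 0.00185015, -0.0004229 ,  0.0001242 , -0.00064982,  0.00066866,
       -0.00024452]), 'joint_efforts': array([-2.72522868e-05, -3.85576916e+01, -3.22105050e+01,  7.00650201e-02,
        3.78024217e-02, -1.53031710e-04]), 'tool_pos': array([ 0.21042329, -0.53482196,  0.4037116 ]), 'tool_rot': array([-3.08471844e+00, -5.84925371e-01, -2.42978812e-05]), 'ft_force': array([0.54557982, 0.16645941, 1.06298771]), 'wrist_torque': array([ 0.06796404, -0.02651618, -0.0126904 ]), 'grip_width': 0.9977282840381203}
scene {'fov_y': 49.17089525671439, 'cx': 316.90847964954446, 'cy': 203.00955050228112, 'origin': array([ 1.27351107, -0.14045345,  1.11659591]), 'rotation': array([0.52378356, 0.38835336, 1.20409156])}
top {'fov_y': 48.3510166922197, 'cx': 308.4796796463182, 'cy': 205.82905720175472, 'origin': array([0.32552768, 0.07587173, 1.26415103]), 'rotation': array([ 0.14078334, -0.14403393, -1.56984812])}
wrist {'fov_y': 65.70646984690485, 'cx': 312.74611380805453, 'cy': 199.99653357144808, 'origin': array([ 0.28556966, -0.50489461,  0.38518053]), 'rotation': array([-0.25351325,  0.17511992, -1.18745012])}
```

View pics/top0.png

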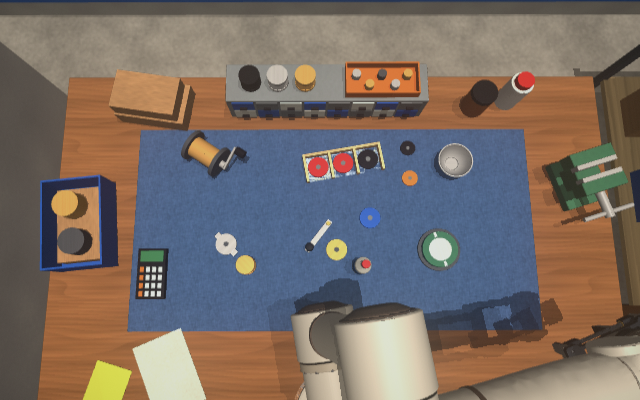

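View pics/scene0.png

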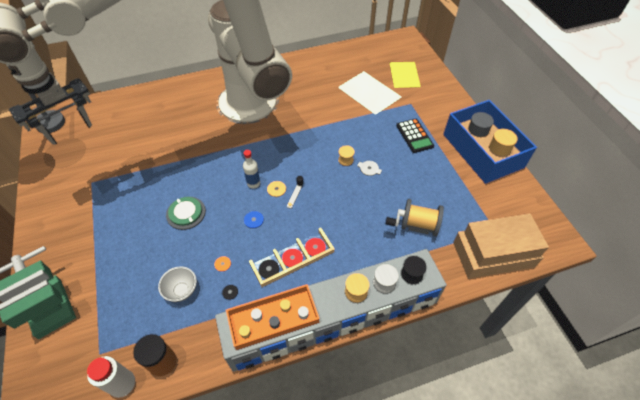

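View pics/wrist0.png

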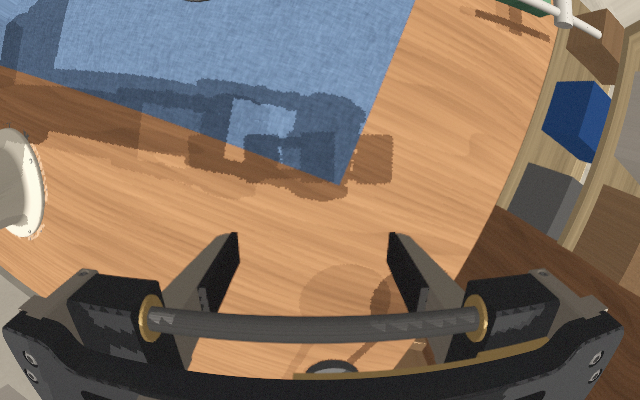

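```bash
cat >> h.py <<'E'
from scipy.spatial.transform import Rotation as R
def ray(d,u,v,fish=False):
    f=200/np.tan(np.radians(d['fov_y']/2))
    x=(np.asarray(u,float)-d['cx']);y=(np.asarray(v,float)-d['cy'])
    if fish:
        r=np.hypot(x,y)+1e-12;t=r/f
        c=np.stack([x/r*np.sin(t),-y/r*np.sin(t),-np.cos(t)],-1)
    else: c=np.stack([x/f,-y/f,-np.ones_like(x)],-1)
    return R.from_rotvec(d['rotation']).apply(c)
def onz(d,u,v,z,fish=False):
    r=ray(d,u,v,fish); o=d['origin']; 
    return o+r*((z-o[2])/r[...,2])[...,None] if r.ndim>1 else o+r*(z-o[2])/r[2]
def proj(d,P,fish=False):
    f=200/np.tan(np.radians(d['fov_y']/2))
    c=R.from_rotvec(d['rotation']).inv().apply(np.atleast_2d(P)-d['origin'])
    x,y,z=c[:,0],-c[:,1],-c[:,2]
    if fish:
        s=np.hypot(x,y)+1e-12;t=np.arctan2(s,z);return np.c_[d['cx']+f*t*x/s,d['cy']+f*t*y/s]
    return np.c_[d['cx']+f*x/z,d['cy']+f*y/z]
def ortho(d,cx,cy,half,z,n=500,fish=False,tag=None):
    # rectified view: image up = +x, image right = -y
    k=(np.arange(n)+.5)/n*2*half-half
    X=cx-k[:,None]+0*k[None];Y=cy-k[None]+0*k[:,None]
    p=proj(d,np.c_[X.ravel(),Y.ravel(),np.full(n*n,z)],fish).astype(np.float32).reshape(n,n,2)
    im=cv2.remap(d['color'],p[...,0],p[...,1],cv2.INTER_LINEAR)
    if tag: cv2.imwrite(f'pics/{tag}.png',im[:,:,::-1])
    return im
E
python3 - <<'E'
from h import *; import pickle
t=pickle.load(open('pics/top0.pkl','rb'))
s=pickle.load(open('pics/scene0.pkl','rb'))
T=dict(carbon=(368,159,.006),steel=(226,244,.006),brass=(337,250,.006),plate=(440,249,.02),small=(407,148,.005),blue=(370,218,.005),orange=(410,178,.005),r1=(318,168,.006))
S=dict(carbon=(268,268),steel=(370,168),brass=(276,188),plate=(185,211),small=(230,292),blue=(254,219),orange=(222,264),r1=(315,246))
for k,(u,v,z) in T.items(): print(k,onz(t,u,v,z)[:2].round(4),onz(s,*S[k],z)[:2].round(4))
im=t['color'][110:290,190:480]; im=cv2.resize(im,None,fx=2.7,fy=2.7,interpolation=cv2.INTER_CUBIC)
cv2.imwrite('pics/topcrop.png',im[:,:,::-1])
E
```

```text
carbon [ 0.6949 -0.102 ] [ 0.6989 -0.1037]
steel [0.4473 0.3063] [0.4547 0.3069]
brass [ 0.4292 -0.0071] [ 0.4341 -0.0074]
plate [ 0.4297 -0.2937] [ 0.4396 -0.294 ]
small [ 0.7284 -0.218 ] [ 0.7351 -0.2203]
blue [ 0.5203 -0.103 ] [ 0.5254 -0.1018]
orange [ 0.6375 -0.2227] [ 0.6443 -0.2241]
r1 [0.6682 0.0446] [0.6743 0.0438]
```

View pics/topcrop.png

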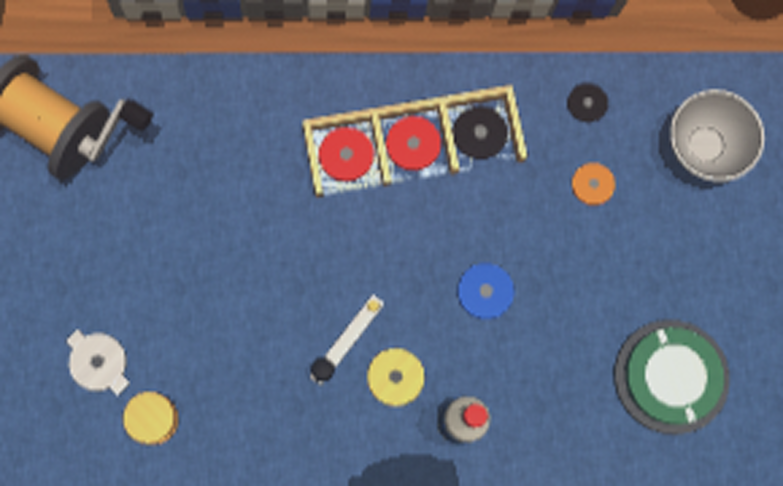

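```bash
cat >> h.py <<'E'
def st(): 
    o=arm.observe(); return o,R.from_rotvec(o['tool_rot']).as_matrix()
def yaw(M): return np.degrees(np.arctan2(M[1,1],M[0,1]))  # direction of jaw axis (tool y) in world
def goto(x,y,z,jaw=None):
    """print tool-frame shift & turn to pose pointing straight down with jaw axis at angle jaw deg (exact, not mod 180)"""
    o,M=st(); p=o['tool_pos']
    j=yaw(M) if jaw is None else jaw
    a=np.radians(j); Y=np.array([np.cos(a),np.sin(a),0]);Z=np.array([0,0,-1.]);X=np.cross(Y,Z)
    Mt=np.c_[X,Y,Z]
    d=M.T@(np.array([x,y,z])-p); rv=np.degrees(R.from_matrix(M.T@Mt).as_rotvec())
    print('t',o['time'],'jawdeg',yaw(M).round(2),'pos',p.round(4),'q6',o['q'][5].round(2),'q1',o['q'][0].round(2)); print('shift',d.round(4),'turn',rv.round(2))
E
python3 - <<'E'
from h import *; import pickle
o,M=st(); print(M.round(3),yaw(M))
w=pickle.load(open('pics/wrist0.pkl','rb'))
print('cam in tool',M.T@(w['origin']-o['tool_pos']),(M.T@R.from_rotvec(w['rotation']).as_matrix()).round(3))
goto(.56,-.10,.36,yaw(M))
t=pickle.load(open('pics/top0.pkl','rb'))
# rack front/back line orientation
for u,v in ((303,155),(382,143),(308,182),(385,170)): print(onz(t,u,v,.022)[:2].round(4))
E
```

```text
[[ 0.931  0.366 -0.   ]
 [ 0.366 -0.931  0.001]
 [ 0.    -0.001 -1.   ]] -68.52594564441722
cam in tool [ 0.08089818 -0.00037821  0.01877126] [[-0.001  0.958  0.286]
 [ 1.     0.     0.001]
 [ 0.     0.286 -0.958]]
t 0.15 jawdeg -68.53 pos [ 0.2104 -0.5349  0.4039] q6 -0.21 q1 -1.41
shift [ 0.4845 -0.2767  0.0445] turn [-0.08 -0.02 -0.  ]
[0.7028 0.0881]
[ 0.7383 -0.1419]
[0.6225 0.0739]
[ 0.6572 -0.1478]
```

```bash
python3 - <<'E'
from h import *
goto(.62,-.115,.36,-81.2)
E
```

```text
t 0.15 jawdeg -68.53 pos [ 0.2104 -0.5349  0.4039] q6 -0.21 q1 -1.41
shift [ 0.5348 -0.2407  0.0444] turn [-8.000e-02 -1.000e-02  1.267e+01]
```

drive_tool(targets=[[0.535,-0.241,0.044,0,0,12.7],[0.535,-0.241,0.044,0,0,12.7],[0.535,-0.241,0.044,0,0,12.7],[0.535,-0.241,0.044,0,0,12.7],[0.535,-0.241,0.044,0,0,12.7],[0.535,-0.241,0.044,0,0,12.7],[0.535,-0.241,0.044,0,0,12.7],[0.535,-0.241,0.044,0,0,12.7],[0.535,-0.241,0.044,0,0,12.7],[0.535,-0.241,0.044,0,0,12.7],[0.535,-0.241,0.044,0,0,12.7],[0.535,-0.241,0.044,0,0,12.7]], claw=1, grip_force=10)

```text
time: 1.65
tool_pos: [0.6196, -0.1156, 0.3605]
tool_rot: [3.132, 0.24, -0.001]
ft_force: [0.1, -0.7, -0.3]
grip_width: 0.003
```

```bash
python3 - <<'E'
from h import *
o,M=st();print(o['time'],o['tool_pos'],yaw(M),o['ft_force'],o['grip_width'])
d=snap('wrist','w1'); t=snap('top','top1')
ortho(d,.66,-.08,.15,.006,600,True,'o1')
E
```

```text
1.65 [ 0.61962925 -0.11559817  0.3604831 ] -81.25416879580304 [ 0.06835937 -0.73728059 -0.34990695] 0.003423466896434654
```

View pics/w1.png

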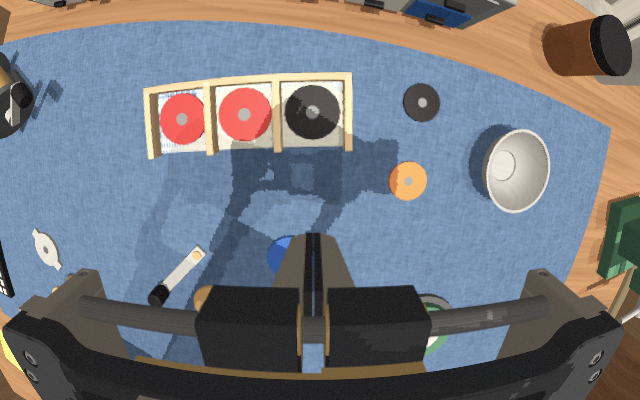

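View pics/o1.png

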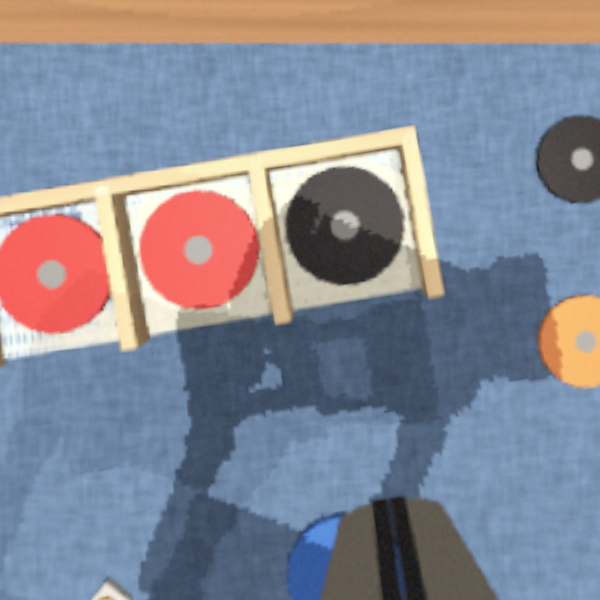

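```bash
python3 - <<'E'
from h import *
goto(.6973,-.1023,.205,-80.7)
E
```

```text
t 1.75 jawdeg -81.31 pos [ 0.6195 -0.1161  0.3608] q6 1.04 q1 -0.38
shift [ 0.0791 -0.0019  0.1558] turn [ 0.01  0.02 -0.61]
```

drive_tool(targets=[[0.05,-0.001,0.04,0,0,-0.6],[0.079,-0.002,0.09,0,0,-0.6],[0.079,-0.002,0.13,0,0,-0.6],[0.079,-0.002,0.156,0,0,-0.6],[0.079,-0.002,0.156,0,0,-0.6],[0.079,-0.002,0.16,0,0,-0.6],[0.079,-0.002,0.162,0,0,-0.6],[0.079,-0.002,0.163,0,0,-0.6],[0.079,-0.002,0.163,0,0,-0.6]])

```text
time: 2.88
tool_pos: [0.698, -0.1009, 0.1982]
tool_rot: [3.131, 0.257, 0.001]
ft_force: [0.4, 0.4, 0.2]
grip_width: 0.005
```

```bash
python3 - <<'E'
from h import *
o,M=st();print(o['time'],o['tool_pos'],yaw(M),o['ft_force'],o['grip_width'])
d=snap('wrist','w2')
ortho(d,.66,-.10,.12,.006,600,True,'o2')
E
```

```text
2.875 [ 0.69800045 -0.10091197  0.19820626] -80.62006559099632 [0.43026375 0.3528007  0.23744048] 0.0053407094459436335
```

View pics/w2.png

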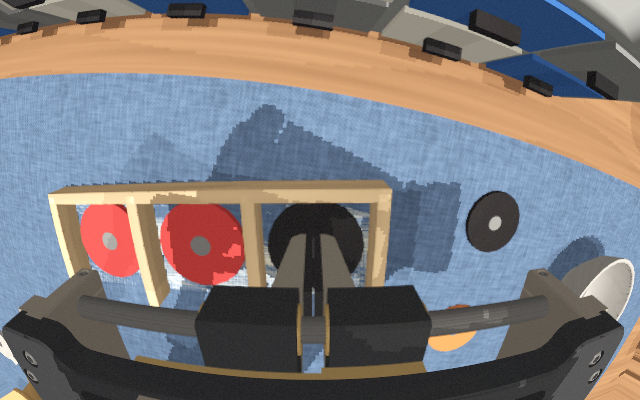

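drive_tool(targets=[[0,0,0.001,0,0,0],[0,0,0.002,0,0,0],[0,0,0.003,0,0,0],[0,0,0.003,0,0,0]])

```text
time: 3.42
tool_pos: [0.6983, -0.101, 0.1965]
tool_rot: [3.131, 0.257, 0.001]
ft_force: [-3.2, 1.3, 8.3]
grip_width: 0.008
```

drive_tool(targets=[[-0.003,0,0.0008,0,0,0],[-0.008,0,0.0008,0,0,0],[-0.014,0,0.0008,0,0,0],[-0.02,0,0.0008,0,0,0]])

```text
time: 3.92
tool_pos: [0.6797, -0.1045, 0.1965]
tool_rot: [3.129, 0.257, 0.01]
ft_force: [2.8, -0.6, 7.0]
grip_width: 0.006
```

```bash
python3 - <<'E'
from h import *
o,M=st();print(o['time'],o['tool_pos'],yaw(M),o['ft_force'],o['grip_width'])
d=snap('wrist','w3')
E
```

```text
3.925 [ 0.67966505 -0.10449991  0.19653071] -80.62687998285307 [ 2.84302025 -0.576874    6.9555807 ] 0.006011367178149658
```

View pics/w3.png

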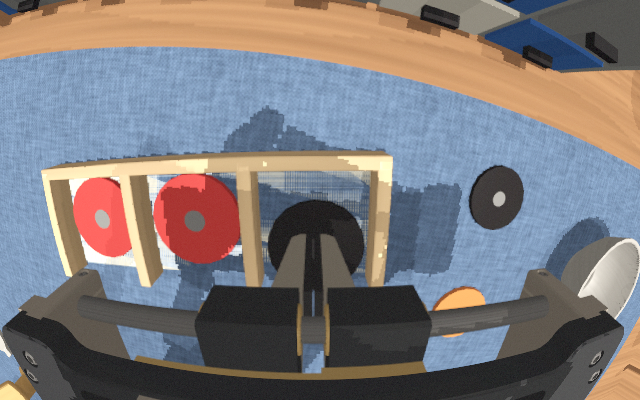

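drive_tool(targets=[[-0.006,0,0,0,0,0],[-0.013,0,0,0,0,0],[-0.02,0,0,0,0,0],[-0.027,0,0,0,0,0],[-0.034,0,0,0,0,0],[-0.041,0,0,0,0,0],[-0.048,0,0,0,0,0],[-0.055,0,0,0,0,0],[-0.062,0,0,0,0,0],[-0.065,0,0,0,0,0],[-0.065,0,0,0,0,0]])

```text
time: 5.35
tool_pos: [0.6155, -0.1153, 0.1965]
tool_rot: [3.129, 0.256, 0.009]
ft_force: [1.0, 0.2, 7.7]
grip_width: 0.004
```

```bash
python3 - <<'E'
from h import *
o,M=st();print(o['time'],o['tool_pos'],yaw(M),o['ft_force'],o['grip_width'])
d=snap('wrist','w4')
E
```

```text
5.35 [ 0.61552851 -0.11530669  0.19650202] -80.63664244411338 [1.03760046 0.15852423 7.73683859] 0.0042937023835929984
```

View pics/w4.png

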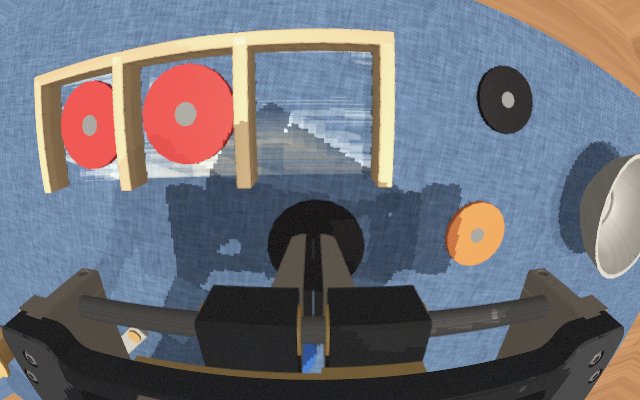

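drive_tool(targets=[[0,0,-0.03,0,0,0],[0,0,-0.08,0,0,0],[0,0,-0.08,0,0,0]])

```text
time: 5.78
tool_pos: [0.6158, -0.1154, 0.279]
tool_rot: [3.127, 0.257, 0.014]
ft_force: [1.3, -1.4, 0.0]
grip_width: 0.001
```

drive_tool(targets=[[0,0,0,0,0,0],[0,0,0,0,0,0],[0,0,0,0,0,0],[0,0,0,0,0,0]], claw=0)

```text
time: 6.28
tool_pos: [0.6138, -0.1147, 0.2731]
tool_rot: [-3.131, -0.257, 0.002]
ft_force: [-0.6, 0.6, 0.0]
grip_width: 0.416
```

```bash
python3 - <<'E'
from h import *
o,M=st();print(o['time'],o['tool_pos'],yaw(M),o['ft_force'],o['grip_width'])
d=snap('wrist','w5')
ortho(d,.61,-.115,.06,.006,480,True,'o5')
E
```

```text
6.275 [ 0.61382001 -0.11472634  0.27313929] -80.62749070744105 [-0.62320074  0.63670976  0.04650216] 0.41647799651541134
```

View pics/w5.png

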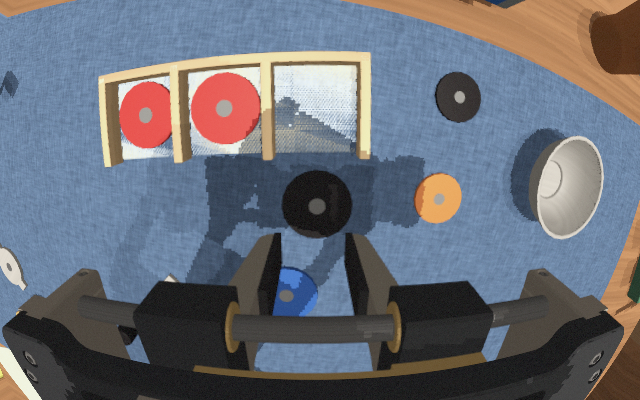

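View pics/o5.png

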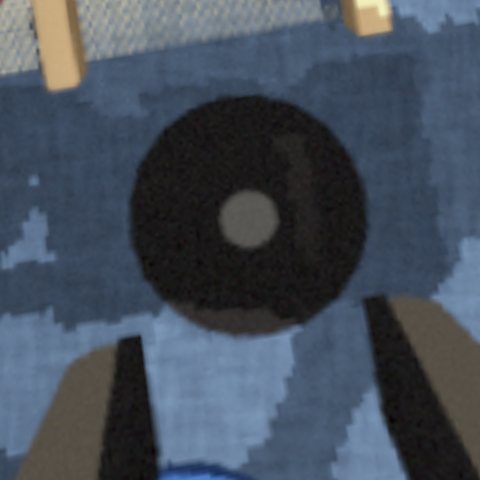

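```bash
python3 - <<'E'
from h import *
goto(.616,-.1171,.1918)
E
```

```text
t 6.325 jawdeg -80.63 pos [ 0.6139 -0.1147  0.2734] q6 1.03 q1 -0.38
shift [0.0017 0.0027 0.0816] turn [-0.03  0.04  0.  ]
```

drive_tool(targets=[[0.002,0.003,0.0,0,0,0],[0.002,0.003,0.01,0,0,0],[0.002,0.003,0.03,0,0,0],[0.002,0.003,0.05,0,0,0],[0.002,0.003,0.065,0,0,0],[0.002,0.003,0.075,0,0,0],[0.002,0.003,0.08,0,0,0],[0.002,0.003,0.0815,0,0,0],[0.002,0.003,0.0815,0,0,0]], claw=0)

```text
time: 7.45
tool_pos: [0.6168, -0.1175, 0.1929]
tool_rot: [3.131, 0.257, 0.001]
ft_force: [-0.9, -0.3, 0.6]
grip_width: 1.001
```

```bash
python3 - <<'E'
from h import *
goto(.616,-.1171,.1918)
d=snap('wrist','w6');print(arm.observe()['ft_force'])
E
```

```text
t 7.45 jawdeg -80.63 pos [ 0.6168 -0.1175  0.1929] q6 1.03 q1 -0.38
shift [-0.0007 -0.0005  0.0011] turn [ 0.03 -0.05  0.  ]
[ 0.12393716  0.19391175 -0.0818835 ]
```

View pics/w6.png

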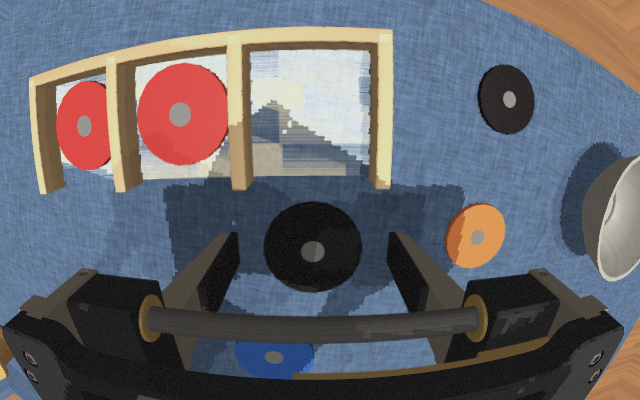

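```bash
cat >> h.py <<'E'
def tool2w(p):
    o,M=st(); return M@np.asarray(p,float)+o['tool_pos']
E
python3 - <<'E'
from h import *
import pickle; d=pickle.load(open('pics/w6.pkl','rb'))
for p in ((.01,.046,.19),(-.01,.046,.19),(.01,-.046,.19),(-.01,-.046,.19),(0,0,.19),(0,0,.186)):
    print(p,proj(d,tool2w(p),True).round(1))
print('disc ctr',onz(d,313,252,.006,True))
ortho(d,.616,-.117,.06,.006,480,True,'o6')
E
```

```text
(0.01, 0.046, 0.19) [[388.8 230.7]]
(-0.01, 0.046, 0.19) [[386.  259.8]]
(0.01, -0.046, 0.19) [[237.9 230.8]]
(-0.01, -0.046, 0.19) [[240.7 259.9]]
(0, 0, 0.19) [[313.4 246.5]]
(0, 0, 0.186) [[313.4 249.4]]
disc ctr [ 0.61468742 -0.11772275  0.006     ]
```

View pics/o6.png

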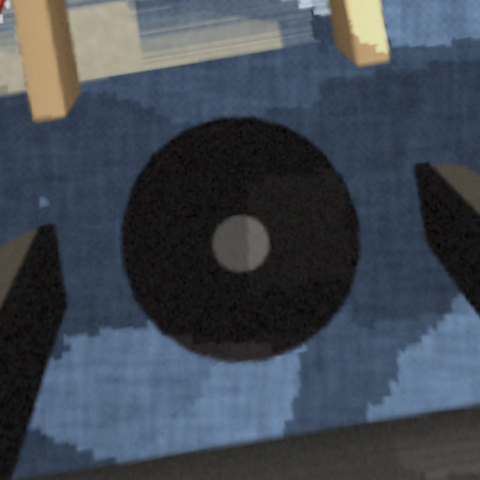

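drive_tool(targets=[[-0.0005,-0.0005,0.001,0,0,0],[-0.0005,-0.0005,0.001,0,0,0]], claw=0)

```text
time: 7.75
tool_pos: [0.6159, -0.117, 0.1915]
tool_rot: [3.131, 0.257, 0.0]
ft_force: [0.0, -0.9, -0.2]
grip_width: 0.998
```

drive_tool(targets=[[0,0,0,0,0,0],[0,0,0,0,0,0],[0,0,0,0,0,0],[0,0,0,0,0,0],[0,0,0,0,0,0]], claw=1, grip_force=20)

```text
time: 8.38
tool_pos: [0.6159, -0.117, 0.1914]
tool_rot: [3.131, 0.257, 0.0]
ft_force: [0.4, -0.2, -0.2]
grip_width: 0.638
```

drive_tool(targets=[[0,0,0,0,0,0],[0,0,-0.005,0,0,0],[0,0,-0.02,0,0,0],[0,0,-0.04,0,0,0]])

```text
time: 8.88
tool_pos: [0.6159, -0.117, 0.2327]
tool_rot: [-3.131, -0.257, 0.0]
ft_force: [0.4, -0.9, 0.2]
grip_width: 0.642
```

```bash
python3 - <<'E'
from h import *
print(arm.observe()['grip_width'],arm.observe()['ft_force'])
goto(.355,-.305,.36,-80.6)
d=snap('wrist','w7')
E
```

```text
0.6419668372318151 [ 0.42591089 -0.94296925  0.2321053 ]
t 8.875 jawdeg -80.62 pos [ 0.6159 -0.117   0.2327] q6 1.03 q1 -0.38
shift [-0.2881  0.143  -0.1273] turn [-0.    0.   -0.02]
```

View pics/w7.png

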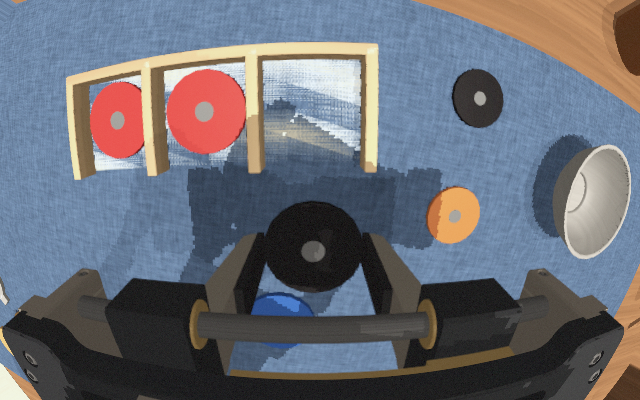

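drive_tool(targets=[[0,0,-0.05,0,0,0],[-0.03,0.015,-0.1,0,0,0],[-0.08,0.04,-0.127,0,0,0],[-0.13,0.065,-0.127,0,0,0],[-0.18,0.09,-0.127,0,0,0],[-0.23,0.115,-0.127,0,0,0],[-0.27,0.134,-0.127,0,0,0],[-0.288,0.143,-0.127,0,0,0],[-0.288,0.143,-0.127,0,0,0],[-0.288,0.143,-0.127,0,0,0]])

```text
time: 10.18
tool_pos: [0.3556, -0.3046, 0.3589]
tool_rot: [3.13, 0.257, 0.001]
ft_force: [0.1, -1.2, 0.6]
grip_width: 0.645
```

```bash
python3 - <<'E'
from h import *
o,M=st();print(o['time'],o['tool_pos'],yaw(M),o['grip_width'],o['q'])
d=snap('wrist','w8')
ortho(d,.435,-.295,.07,.020,560,True,'o8')
E
```

```text
10.175 [ 0.35555428 -0.30464254  0.3589423 ] -80.60342916579751 0.6450500467813577 [-9.67515241e-01 -8.40626202e-02  1.93919295e+00  4.19682299e-04
  1.28551163e+00  4.39161801e-01]
```

View pics/w8.png

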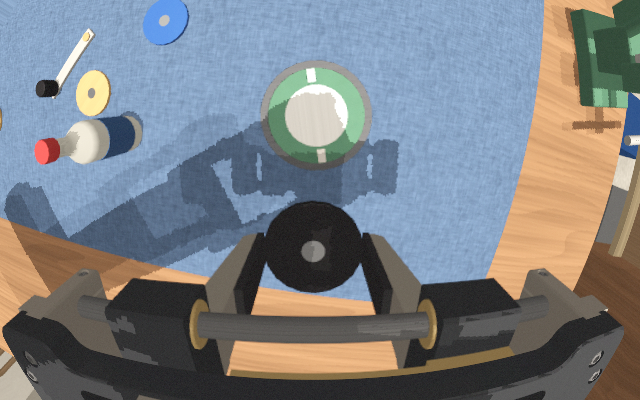

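View pics/o8.png

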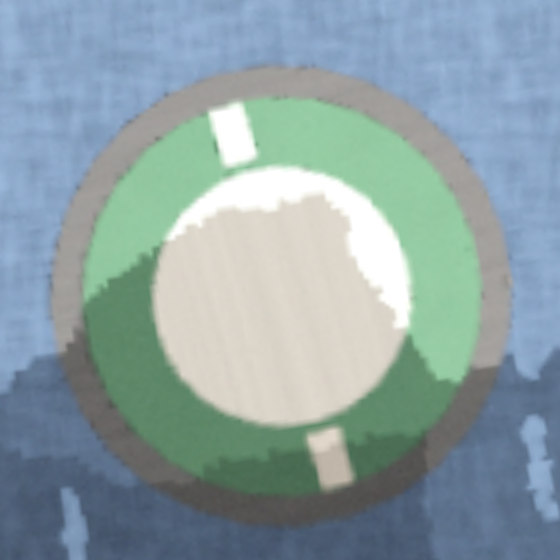

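```bash
python3 - <<'E'
from h import *
import pickle; d=pickle.load(open('pics/w8.pkl','rb'))
o,M=st(); ortho(d,o['tool_pos'][0],o['tool_pos'][1],.06,o['tool_pos'][2]-.1855,480,True,'o8b')
goto(.4308,-.2956,.232)
E
```

```text
t 10.225 jawdeg -80.56 pos [ 0.3557 -0.3045  0.3588] q6 0.44 q1 -0.97
shift [0.0755 0.0035 0.1268] turn [ 0.03 -0.03  0.  ]
```

View pics/o8b.png

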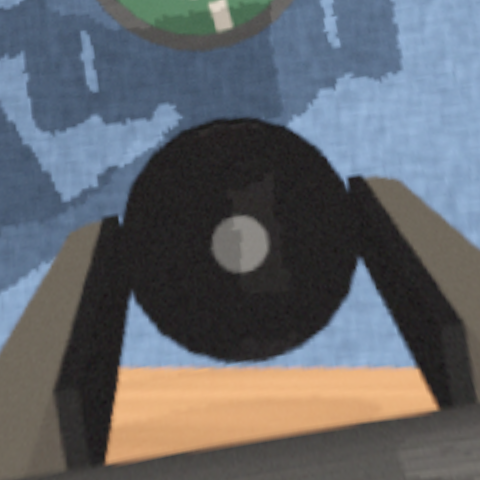

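drive_tool(targets=[[0.04,0.002,0.03,0,0,0],[0.0755,0.0035,0.07,0,0,0],[0.0755,0.0035,0.11,0,0,0],[0.0755,0.0035,0.127,0,0,0],[0.0755,0.0035,0.137,0,0,0],[0.0755,0.0035,0.141,0,0,0],[0.0755,0.0035,0.141,0,0,0],[0.0755,0.0035,0.141,0,0,0]])

```text
time: 11.22
tool_pos: [0.4304, -0.2966, 0.2185]
tool_rot: [3.13, 0.256, 0.002]
ft_force: [-0.2, 0.1, -0.3]
grip_width: 0.64
```

```bash
python3 - <<'E'
from h import *
goto(.4308,-.2956,.2115,-80.56)
d=snap('wrist','w9')
E
```

```text
t 11.225 jawdeg -80.64 pos [ 0.4304 -0.2966  0.2185] q6 0.57 q1 -0.83
shift [ 0.0006 -0.0009  0.007 ] turn [ 0.1  -0.06 -0.08]
```

View pics/w9.png

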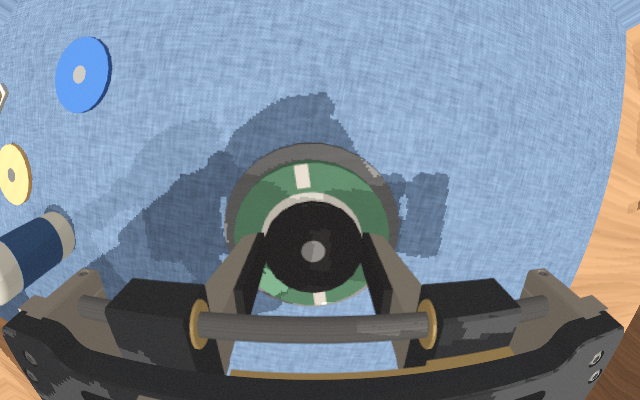

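drive_tool(targets=[[0.0005,-0.001,0.003,0,0,0],[0.0005,-0.001,0.005,0,0,0],[0.0005,-0.001,0.006,0,0,0],[0.0005,-0.001,0.0068,0,0,0],[0.0005,-0.001,0.0068,0,0,0]])

```text
time: 11.9
tool_pos: [0.4305, -0.295, 0.2113]
tool_rot: [-3.13, -0.257, 0.001]
ft_force: [-2.7, 3.3, 6.7]
grip_width: 0.638
```

```bash
python3 - <<'E'
from h import *
goto(.4308,-.2956,.2115,-80.56);print(arm.observe()['ft_force'])
d=snap('wrist','w10'); ortho(d,.4308,-.2956,.07,.020,560,True,'o10')
E
```

```text
t 11.9 jawdeg -80.61 pos [ 0.4305 -0.295   0.2113] q6 0.57 q1 -0.83
shift [ 0.0002  0.0006 -0.0002] turn [-0.05  0.04 -0.05]
[-2.66031853  3.30486254  6.66302138]
```

View pics/o10.png

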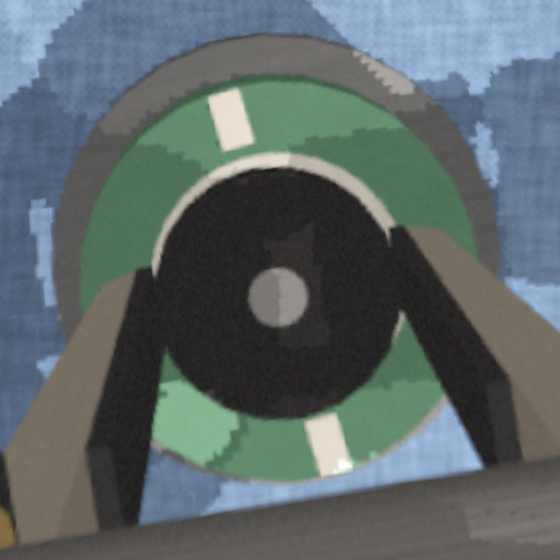

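drive_tool(targets=[[0,0.0005,0,0,0,0],[0,0.0005,0,0,0,0],[0,0.0005,0,0,0,0],[0,0.0005,-0.002,0,0,0],[0,0.0005,-0.01,0,0,0],[0,0.0005,-0.04,0,0,0]], claw=0)

```text
time: 12.7
tool_pos: [0.4299, -0.2949, 0.2499]
tool_rot: [-3.128, -0.256, 0.004]
ft_force: [0.3, -0.2, 0.0]
grip_width: 0.997
```

```bash
python3 - <<'E'
from h import *
print(arm.observe()['ft_force'],arm.observe()['tool_pos'])
d=snap('wrist','w11'); ortho(d,.4308,-.2956,.07,.020,560,True,'o11');ortho(d,.4308,-.2956,.07,.026,560,True,'o11b')
t=snap('top','top11')
print('steel/spool')
im=t['color'][200:290,180:390]; cv2.imwrite('pics/t11c.png',cv2.resize(im,None,fx=3.8,fy=3.8,interpolation=cv2.INTER_CUBIC)[:,:,::-1])
E
```

```text
[ 0.27526366 -0.23440599  0.00957312] [ 0.42990104 -0.29493586  0.24987069]
steel/spool
```

View pics/o11.png

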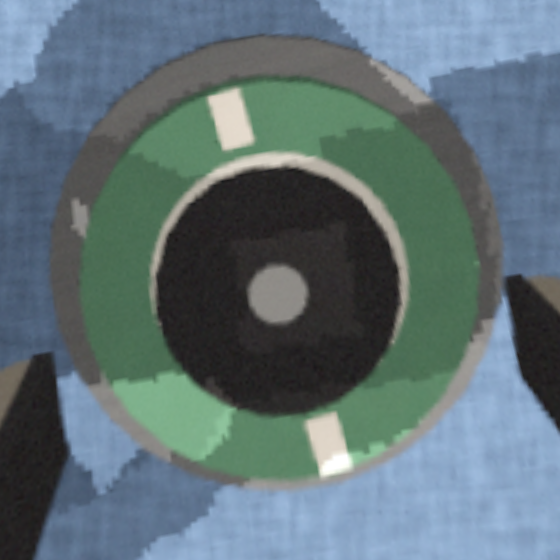

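View pics/t11c.png

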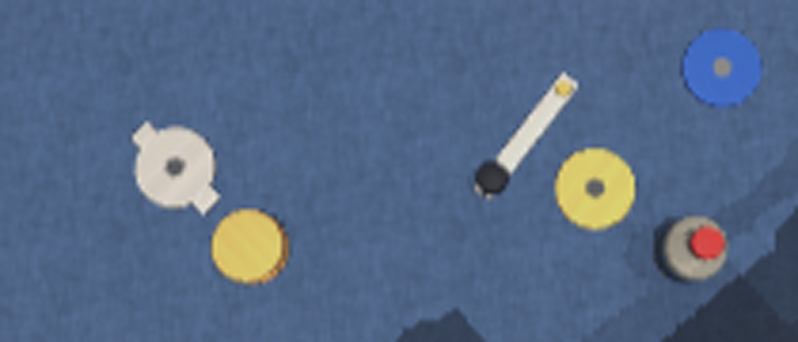

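```bash
cat >> h.py <<'E'
def circ(im,mask,half,cx,cy):
    """min-area fit of biggest contour in mask; returns world center and radius (mm)"""
    cs,_=cv2.findContours(mask.astype(np.uint8),cv2.RETR_EXTERNAL,cv2.CHAIN_APPROX_NONE)
    c=max(cs,key=cv2.contourArea); e=cv2.fitEllipse(cv2.convexHull(c)); n=im.shape[0];s=2*half/n
    return (cx+half-(e[0][1]+.5)*s, cy+half-(e[0][0]+.5)*s), np.array(e[1])*s*1000
E
python3 - <<'E'
from h import *; import pickle
d=pickle.load(open('pics/w11.pkl','rb'))
im=ortho(d,.4308,-.2956,.045,.026,600,True)
hsv=cv2.cvtColor(im,cv2.COLOR_RGB2HSV)
print('black disc',circ(im,(hsv[...,2]<75)&(hsv[...,1]<90),.045,.4308,-.2956))
im=ortho(d,.4308,-.2956,.056,.020,600,True)
hsv=cv2.cvtColor(im,cv2.COLOR_RGB2HSV)
g=(hsv[...,0]>55)&(hsv[...,0]<90)&(hsv[...,1]>60)
print('green',circ(im,g,.056,.4308,-.2956))
t=pickle.load(open('pics/top11.pkl','rb'))
for n,u,v,z in (('steel',175,167,.006),('ear1',146,135,.006),('ear2',206,202,.006),('spool',249,246,.045),('brass',595,188,.006),('oilcap',708,242,.15),('knob',491,178,.036),('handend',567,80,.006)):
    print(n,onz(t,180+(u+.5)/3.8-.5,200+(v+.5)/3.8-.5,z)[:2].round(4))
E
```

```text
black disc ((0.43021704711914066, -0.2946026336669922), array([59.32488556, 60.24146576]))
green ((0.43121978922526044, -0.2953301513671875), array([ 99.20253255, 100.36169108]))
steel [0.4485 0.3072]
ear1 [0.4725 0.3296]
ear2 [0.4224 0.2835]
spool [0.388  0.2455]
brass [ 0.4317 -0.0049]
oilcap [ 0.384 -0.069]
knob [0.4367 0.0723]
handend [0.5128 0.0149]
```

```bash
python3 - <<'E'
from h import *
goto(.44,.30,.39,-46)
E
```

```text
t 12.8 jawdeg -80.62 pos [ 0.4317 -0.2967  0.2541] q6 0.57 q1 -0.83
shift [ 0.106  -0.5866 -0.1389] turn [  0.39  -0.11 -34.62]
```

drive_tool(targets=[[0,0,-0.06,0,0,0],[0.005,-0.03,-0.11,0,0,0],[0.016,-0.085,-0.14,0,0,-5],[0.026,-0.145,-0.14,0,0,-10],[0.037,-0.205,-0.14,0,0,-15],[0.048,-0.265,-0.14,0,0,-20],[0.058,-0.325,-0.14,0,0,-25],[0.07,-0.385,-0.14,0,0,-30],[0.08,-0.445,-0.14,0,0,-34.6],[0.092,-0.505,-0.12,0,0,-34.6],[0.102,-0.56,-0.09,0,0,-34.6],[0.106,-0.587,-0.07,0,0,-34.6],[0.106,-0.587,-0.07,0,0,-34.6],[0.106,-0.587,-0.07,0,0,-34.6]])

```text
time: 14.55
tool_pos: [0.4397, 0.3004, 0.3209]
tool_rot: [2.913, 1.176, 0.0]
ft_force: [0.0, -1.1, 0.8]
grip_width: 1.001
```

```bash
python3 - <<'E'
from h import *
o,M=st();print(o['time'],o['tool_pos'],yaw(M),o['grip_width'],o['q'])
d=snap('wrist','w12')
ortho(d,.448,.306,.07,.006,560,True,'o12')
E
```

```text
14.55 [0.43969953 0.30036537 0.32085718] -46.036194989890824 1.0012661661213742 [ 3.72292294e-01  1.29650854e-01  1.80137208e+00 -4.23413025e-04
  1.21029219e+00  1.17592475e+00]
```

View pics/w12.png

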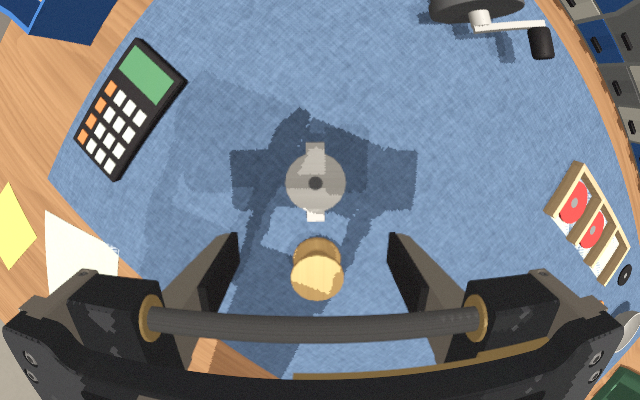

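View pics/o12.png

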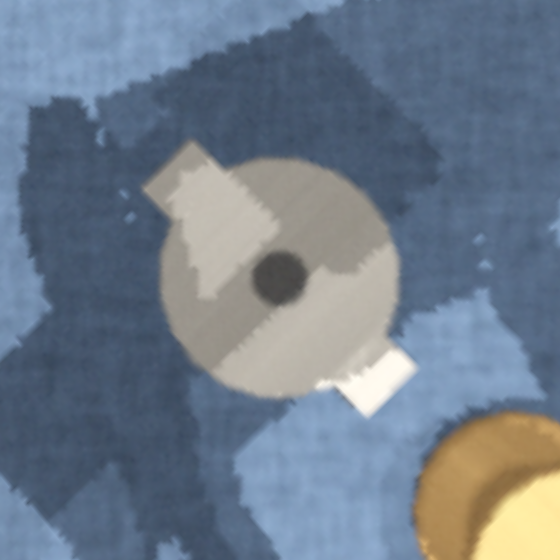

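```bash
python3 - <<'E'
from h import *
goto(.4487,.306,.1915,-45.3)
E
```

```text
t 14.6 jawdeg -46.08 pos [0.44   0.3001 0.3214] q6 1.18 q1 0.37
shift [0.0102 0.0017 0.1299] turn [ 0.05 -0.06 -0.78]
```

drive_tool(targets=[[0.01,0.002,0.03,0,0,-0.8],[0.01,0.002,0.07,0,0,-0.8],[0.01,0.002,0.1,0,0,-0.8],[0.01,0.002,0.118,0,0,-0.8],[0.01,0.002,0.125,0,0,-0.8],[0.01,0.002,0.128,0,0,-0.8],[0.01,0.002,0.128,0,0,-0.8]])

```text
time: 15.48
tool_pos: [0.4486, 0.3065, 0.1935]
tool_rot: [2.905, 1.196, 0.003]
ft_force: [-0.7, 0.8, -0.5]
grip_width: 1.004
```

```bash
python3 - <<'E'
from h import *
goto(.4487,.306,.1915,-45.3)
d=snap('wrist','w13'); ortho(d,.4487,.306,.06,.006,480,True,'o13')
E
```

```text
t 15.475 jawdeg -45.23 pos [0.4486 0.3065 0.1935] q6 1.17 q1 0.38
shift [-0.0002  0.0004  0.002 ] turn [ 0.04 -0.09  0.07]
```

View pics/o13.png

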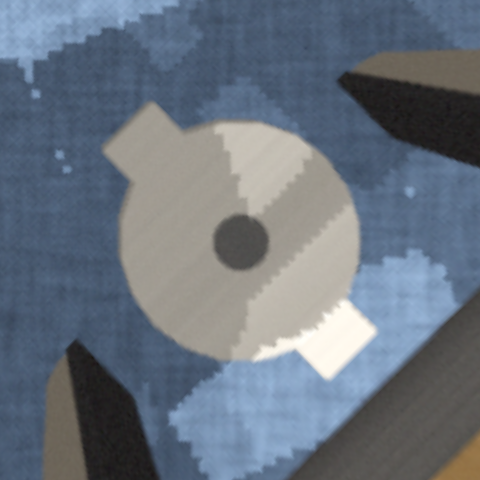

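drive_tool(targets=[[0,0,0.002,0,0,0],[0,0,0.002,0,0,0]])

```text
time: 15.78
tool_pos: [0.4481, 0.3064, 0.1908]
tool_rot: [2.905, 1.197, 0.0]
ft_force: [0.1, -0.6, 0.0]
grip_width: 1.003
```

drive_tool(targets=[[0,0,0,0,0,0],[0,0,0,0,0,0],[0,0,0,0,0,0],[0,0,0,0,0,0],[0,0,0,0,0,0],[0,0,-0.003,0,0,0],[0,0,-0.02,0,0,0],[0,0,-0.04,0,0,0]], claw=1, grip_force=25)

```text
time: 16.77
tool_pos: [0.448, 0.3064, 0.2317]
tool_rot: [-2.905, -1.197, 0.0]
ft_force: [-0.4, -0.4, -1.7]
grip_width: 0.637
```

```bash
python3 - <<'E'
from h import *
goto(.355,-.31,.39,-72.7); o,M=st(); print(o['grip_width'])
d=snap('wrist','w14'); p=o['tool_pos']; ortho(d,p[0],p[1],.06,p[2]-.1855,480,True,'o14')
E
```

```text
t 16.775 jawdeg -45.22 pos [0.448  0.3064 0.2317] q6 1.17 q1 0.38
shift [-0.5002  0.372  -0.1582] turn [-0.000e+00  1.000e-02  2.748e+01]
0.6366141448800802
```

View pics/o14.png

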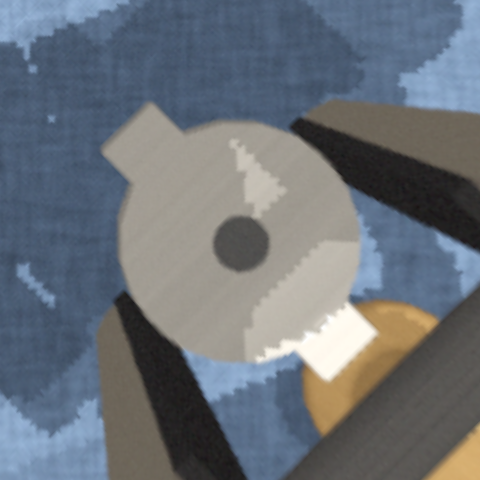

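```bash
python3 - <<'E'
from h import *
goto(.4311,-.2953,.39,-73.0)
E
```

```text
t 16.825 jawdeg -45.22 pos [0.4493 0.307  0.2349] q6 1.17 q1 0.38
shift [-0.4364  0.415  -0.1564] turn [ 0.05 -0.3  27.78]
```

drive_tool(targets=[[0,0,-0.06,0,0,0],[-0.02,0.02,-0.12,0,0,0],[-0.055,0.053,-0.157,0,0,3],[-0.096,0.092,-0.157,0,0,7],[-0.139,0.132,-0.157,0,0,11],[-0.182,0.173,-0.157,0,0,15],[-0.225,0.214,-0.157,0,0,19],[-0.268,0.255,-0.157,0,0,23],[-0.311,0.296,-0.157,0,0,27.8],[-0.354,0.337,-0.14,0,0,27.8],[-0.395,0.375,-0.11,0,0,27.8],[-0.425,0.404,-0.07,0,0,27.8],[-0.4355,0.414,-0.04,0,0,27.8],[-0.4355,0.414,-0.02,0,0,27.8],[-0.4355,0.414,-0.02,0,0,27.8],[-0.4355,0.414,-0.02,0,0,27.8]])

```text
time: 18.82
tool_pos: [0.4309, -0.2944, 0.2519]
tool_rot: [3.105, 0.464, 0.002]
ft_force: [-0.1, -0.6, -1.6]
grip_width: 0.642
```

```bash
python3 - <<'E'
from h import *
goto(.4311,-.2953,.2168,-73.0)
d=snap('wrist','w15');o,M=st(); p=o['tool_pos'];ortho(d,p[0],p[1],.06,p[2]-.1848,480,True,'o15')
E
```

```text
t 18.825 jawdeg -73.01 pos [ 0.4309 -0.2944  0.2519] q6 0.44 q1 -0.83
shift [-0.0001  0.0008  0.0351] turn [ 0.1  -0.05 -0.01]
```

View pics/w15.png

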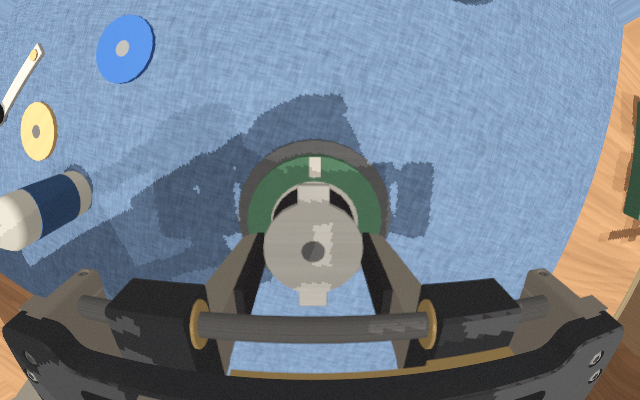

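View pics/o15.png

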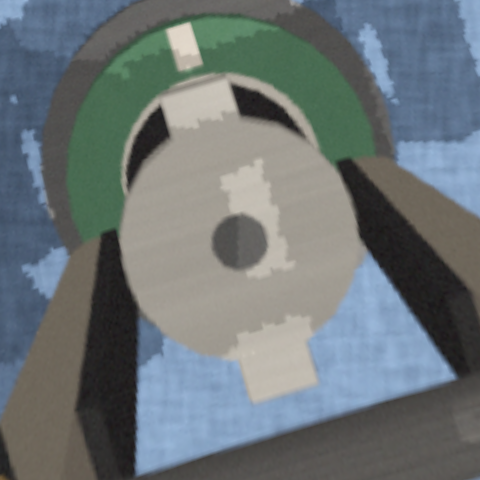

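drive_tool(targets=[[0,0.001,0.01,0,0,0],[0,0.001,0.02,0,0,0],[0,0.001,0.027,0,0,0],[0,0.001,0.031,0,0,0],[0,0.001,0.033,0,0,0],[0,0.001,0.034,0,0,0],[0,0.001,0.0345,0,0,0],[0,0.001,0.0345,0,0,0]])

```text
time: 19.88
tool_pos: [0.4309, -0.2953, 0.2166]
tool_rot: [3.107, 0.464, 0.0]
ft_force: [-0.7, 0.8, 3.1]
grip_width: 0.638
```

```bash
python3 - <<'E'
from h import *
goto(.4311,-.2953,.2168,-73.0); print(arm.observe()['ft_force'])
d=snap('wrist','w16');ortho(d,.4311,-.2953,.06,.032,480,True,'o16')
E
```

```text
t 19.875 jawdeg -73.02 pos [ 0.4309 -0.2953  0.2166] q6 0.44 q1 -0.83
shift [ 0.0002  0.     -0.0002] turn [ 0.03 -0.01 -0.02]
[-0.72291303  0.75276767  3.1206961 ]
```

View pics/o16.png

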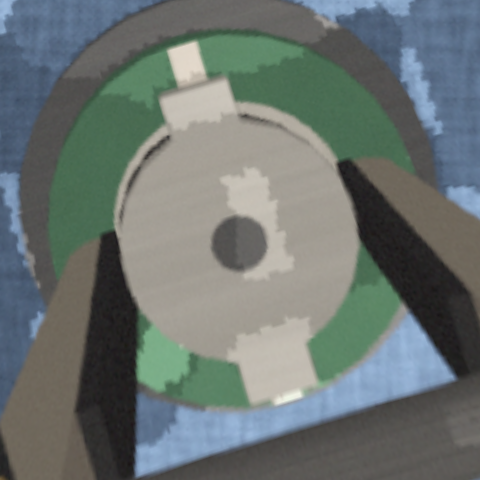

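drive_tool(targets=[[0,0,0,0,0,0],[0,0,0,0,0,0],[0,0,0,0,0,0],[0,0,-0.002,0,0,0],[0,0,-0.01,0,0,0],[0,0,-0.04,0,0,0]], claw=0)

```text
time: 20.68
tool_pos: [0.4302, -0.2946, 0.2554]
tool_rot: [-3.104, -0.463, 0.003]
ft_force: [0.8, -0.4, 0.4]
grip_width: 1.0
```

```bash
python3 - <<'E'
from h import *
goto(.4317+.03,-.0049+.04,.36,-37)
d=snap('wrist','w17');ortho(d,.4311,-.2953,.06,.032,480,True,'o17'); ortho(d,.4311,-.2953,.06,.020,480,True,'o17b')
E
```

```text
t 20.675 jawdeg -73.03 pos [ 0.4302 -0.2946  0.2554] q6 0.44 q1 -0.83
shift [ 0.1262 -0.3065 -0.1038] turn [-2.200e-01  3.000e-02 -3.603e+01]
```

View pics/o17.png

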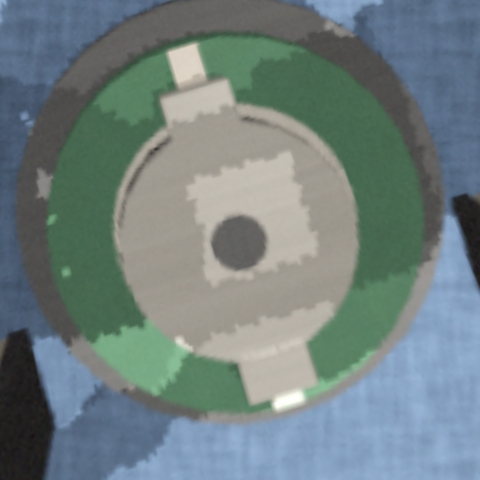

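View pics/o17b.png

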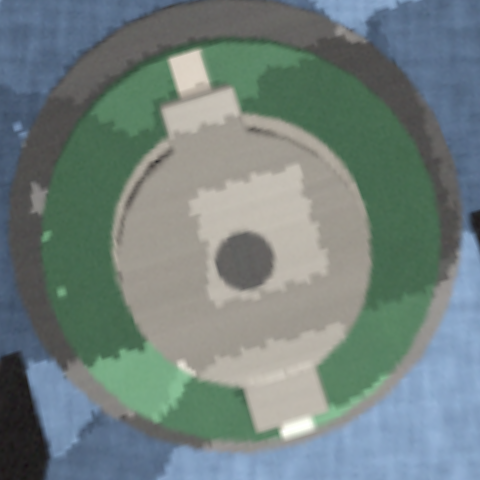

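```bash
python3 - <<'E'
from h import *
goto(.434,-.004,.39,-37)
E
```

```text
t 20.725 jawdeg -73.01 pos [ 0.4318 -0.2962  0.2606] q6 0.44 q1 -0.83
shift [ 0.0877 -0.2782 -0.1305] turn [  0.31  -0.04 -36.01]
```

drive_tool(targets=[[0,0,-0.05,0,0,0],[0.005,-0.015,-0.11,0,0,-5],[0.02,-0.06,-0.131,0,0,-12],[0.037,-0.118,-0.131,0,0,-20],[0.055,-0.175,-0.131,0,0,-28],[0.073,-0.23,-0.131,0,0,-36],[0.087,-0.272,-0.131,0,0,-36],[0.088,-0.278,-0.12,0,0,-36],[0.088,-0.278,-0.1,0,0,-36],[0.088,-0.278,-0.1,0,0,-36]])

```text
time: 21.98
tool_pos: [0.4332, -0.0041, 0.3544]
tool_rot: [-2.81, -1.399, 0.004]
ft_force: [-0.5, 0.3, -0.6]
grip_width: 0.996
```

```bash
python3 - <<'E'
from h import *
o,M=st();print(o['time'],o['tool_pos'],yaw(M),o['grip_width'],o['q'])
d=snap('wrist','w18')
ortho(d,.434,-.004,.07,.006,560,True,'o18')
E
```

```text
21.975 [ 0.43319955 -0.00413969  0.3544236 ] -37.067992242410604 0.9964054318938376 [-2.89861552e-01 -1.77622740e-01  2.03236745e+00 -3.94965657e-04
  1.29034733e+00  3.57204462e-01]
```

View pics/w18.png

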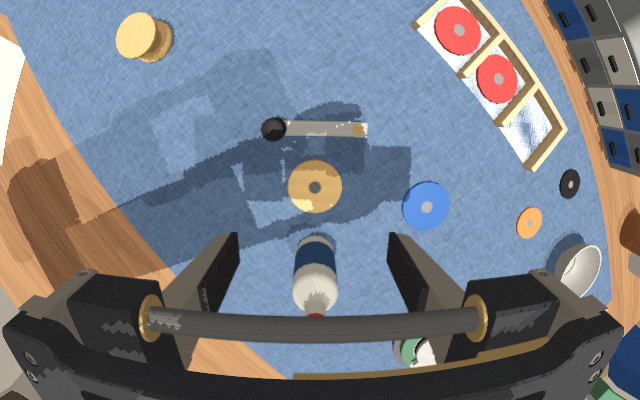

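View pics/o18.png

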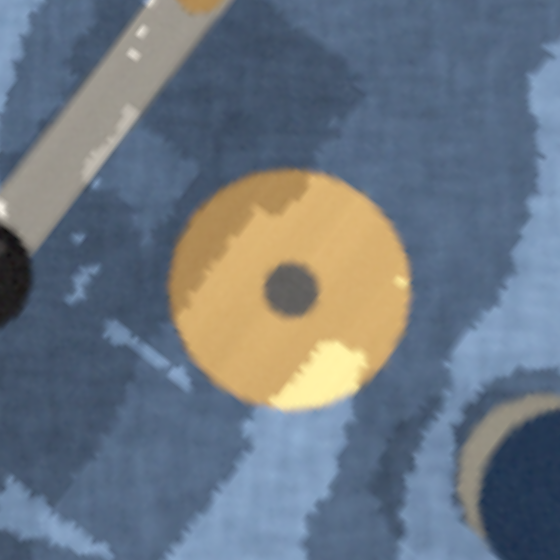

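```bash
python3 - <<'E'
from h import *
goto(.4315,-.0066,.1912,-37)
E
```

```text
t 22.025 jawdeg -37.09 pos [ 0.4336 -0.0043  0.3555] q6 0.36 q1 -0.29
shift [-3.000e-03 -1.000e-04  1.643e-01] turn [-0.08  0.05 -0.09]
```

drive_tool(targets=[[-0.003,0,0.03,0,0,0],[-0.003,0,0.08,0,0,0],[-0.003,0,0.12,0,0,0],[-0.003,0,0.145,0,0,0],[-0.003,0,0.157,0,0,0],[-0.003,0,0.161,0,0,0],[-0.003,0,0.162,0,0,0],[-0.003,0,0.162,0,0,0]])

```text
time: 23.02
tool_pos: [0.4326, -0.0062, 0.195]
tool_rot: [2.811, 1.401, 0.002]
ft_force: [0.5, 0.6, 0.3]
grip_width: 0.997
```

```bash
python3 - <<'E'
from h import *
goto(.4315,-.0066,.1912,-37)
d=snap('wrist','w19'); ortho(d,.4315,-.0066,.06,.006,480,True,'o19')
E
```

```text
t 23.025 jawdeg -37.03 pos [ 0.4326 -0.0062  0.195 ] q6 0.35 q1 -0.3
shift [-0.0009 -0.0006  0.0038] turn [ 0.11 -0.04 -0.02]
```

View pics/o19.png

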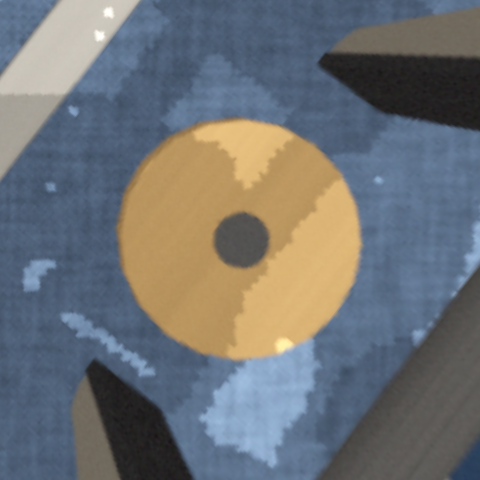

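drive_tool(targets=[[-0.0008,-0.0006,0.002,0,0,0],[-0.0008,-0.0006,0.0035,0,0,0],[-0.0008,-0.0006,0.0035,0,0,0]])

```text
time: 23.45
tool_pos: [0.431, -0.0063, 0.1905]
tool_rot: [-2.812, -1.401, 0.0]
ft_force: [-0.6, 0.6, -0.0]
grip_width: 0.999
```

drive_tool(targets=[[0,0,0,0,0,0],[0,0,0,0,0,0],[0,0,0,0,0,0],[0,0,0,0,0,0],[0,0,0,0,0,0],[0,0,-0.003,0,0,0],[0,0,-0.02,0,0,0],[0,0,-0.04,0,0,0]], claw=1, grip_force=25)

```text
time: 24.45
tool_pos: [0.4306, -0.0062, 0.2307]
tool_rot: [-2.811, -1.401, 0.002]
ft_force: [-0.1, 0.4, -1.6]
grip_width: 0.636
```

```bash
python3 - <<'E'
from h import *
goto(.4311,-.2953,.39,-73.0); o,M=st(); print(o['grip_width'])
d=snap('wrist','w20'); p=o['tool_pos']; ortho(d,p[0],p[1],.06,p[2]-.1855,480,True,'o20')
E
```

```text
t 24.45 jawdeg -37.03 pos [ 0.4306 -0.0062  0.2307] q6 0.35 q1 -0.3
shift [-0.2306  0.1742 -0.1595] turn [-0.07  0.05 35.97]
0.635993770784716
```

View pics/o20.png

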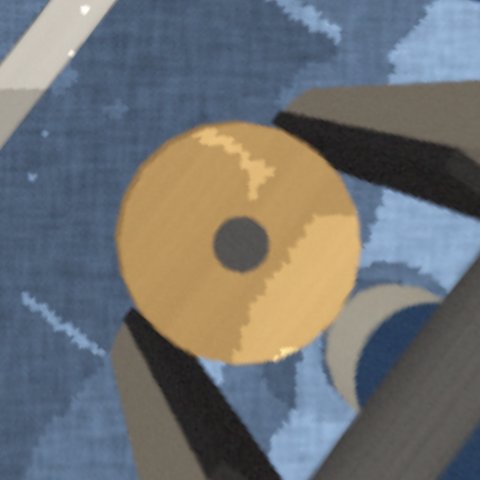

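drive_tool(targets=[[0,0,-0.06,0,0,0],[0,0,-0.12,0,0,0],[-0.015,0.011,-0.155,0,0,4],[-0.05,0.038,-0.16,0,0,10],[-0.095,0.072,-0.16,0,0,18],[-0.14,0.106,-0.16,0,0,26],[-0.18,0.136,-0.145,0,0,36],[-0.215,0.162,-0.115,0,0,36],[-0.23,0.174,-0.075,0,0,36],[-0.23,0.174,-0.04,0,0,36],[-0.23,0.174,-0.025,0,0,36],[-0.23,0.174,-0.025,0,0,36],[-0.23,0.174,-0.025,0,0,36]])

```text
time: 26.12
tool_pos: [0.4321, -0.295, 0.2572]
tool_rot: [3.105, 0.464, 0.003]
ft_force: [0.3, -0.5, -1.1]
grip_width: 0.638
```

```bash
python3 - <<'E'
from h import *
d=snap('wrist','w21');goto(.4311,-.2953,.2225,-73.0);o,M=st(); p=o['tool_pos'];print(o['grip_width'])
ortho(d,p[0],p[1],.06,p[2]-.1845,480,True,'o21')
E
```

```text
t 26.175 jawdeg -73.0 pos [ 0.4321 -0.2951  0.2574] q6 0.44 q1 -0.83
shift [-0.0011 -0.0002  0.0349] turn [ 0.17 -0.08  0.  ]
0.6394764778072924
```

View pics/o21.png

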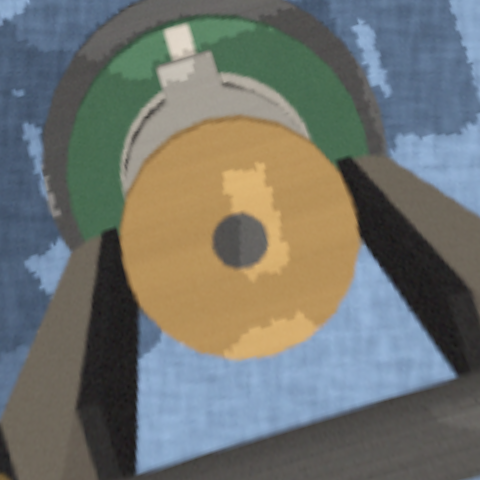

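drive_tool(targets=[[-0.0008,0,0.01,0,0,0],[-0.0008,0,0.02,0,0,0],[-0.0008,0,0.027,0,0,0],[-0.0008,0,0.031,0,0,0],[-0.0008,0,0.033,0,0,0],[-0.0008,0,0.034,0,0,0],[-0.0008,0,0.0345,0,0,0],[-0.0008,0,0.0345,0,0,0]])

```text
time: 27.18
tool_pos: [0.431, -0.2953, 0.2226]
tool_rot: [3.107, 0.464, 0.0]
ft_force: [-3.0, 2.0, 7.9]
grip_width: 0.643
```

```bash
python3 - <<'E'
from h import *
goto(.4311,-.2953,.2225,-73.0); print(arm.observe()['ft_force'])
d=snap('wrist','w22');ortho(d,.4311,-.2953,.06,.038,480,True,'o22')
E
```

```text
t 27.175 jawdeg -73.01 pos [ 0.431  -0.2953  0.2226] q6 0.44 q1 -0.83
shift [0.     0.0001 0.0001] turn [ 0.03 -0.01 -0.01]
[-3.03937634  2.04680518  7.87599859]
```

View pics/o22.png

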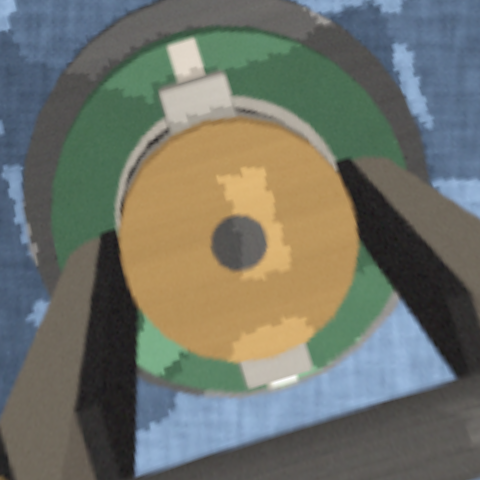

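Seated. Release, and rise well clear.

drive_tool(targets=[[0,0,0,0,0,0],[0,0,0,0,0,0],[0,0,0,0,0,0],[0,0,-0.002,0,0,0],[0,0,-0.01,0,0,0],[0,0,-0.05,0,0,0],[0,0,-0.1,0,0,0],[0,0,-0.1,0,0,0],[0,0,-0.1,0,0,0]], claw=0)

```text
time: 28.35
tool_pos: [0.4305, -0.2948, 0.3209]
tool_rot: [-3.107, -0.464, 0.0]
ft_force: [0.1, 0.1, -0.2]
grip_width: 1.006
```

```bash
python3 - <<'E'
from h import *
o,M=st();print(o['time'],o['tool_pos'],o['ft_force'],o['grip_width'])
d=snap('wrist','w23');ortho(d,.4311,-.2953,.07,.038,560,True,'o23')
im=ortho(d,.4311,-.2953,.045,.038,600,True); h=cv2.cvtColor(im,cv2.COLOR_RGB2HSV)
print('brass',circ(im,(h[...,0]>10)&(h[...,0]<30)&(h[...,1]>90),.045,.4311,-.2953))
im=ortho(d,.4311,-.2953,.056,.020,600,True); h=cv2.cvtColor(im,cv2.COLOR_RGB2HSV)
print('green',circ(im,(h[...,0]>55)&(h[...,0]<90)&(h[...,1]>60),.056,.4311,-.2953))
snap('top','top23');snap('scene','scene23')
E
```

```text
28.35 [ 0.43053738 -0.29476827  0.32094159] [ 0.08733857  0.12801488 -0.20310603] 1.0057750958864429
brass ((0.4310338668823242, -0.294966569519043), array([59.62587891, 60.5110611 ]))
green ((0.43120572347005204, -0.2952633308919271), array([ 99.01632161, 100.01802572]))
```

View pics/o23.png

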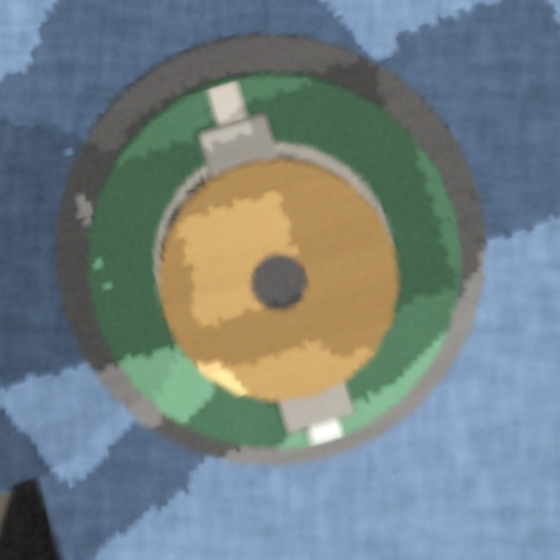

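View pics/scene23.png

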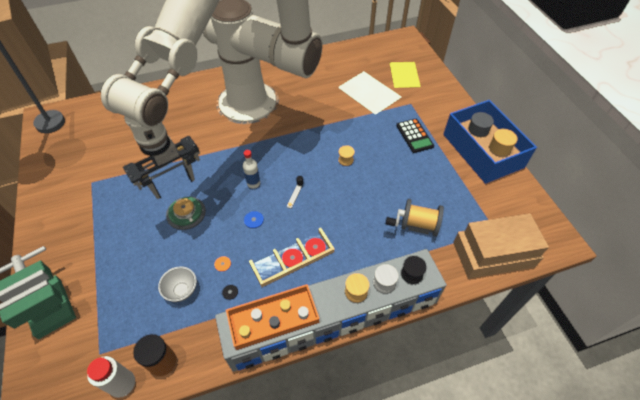

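View pics/top23.png

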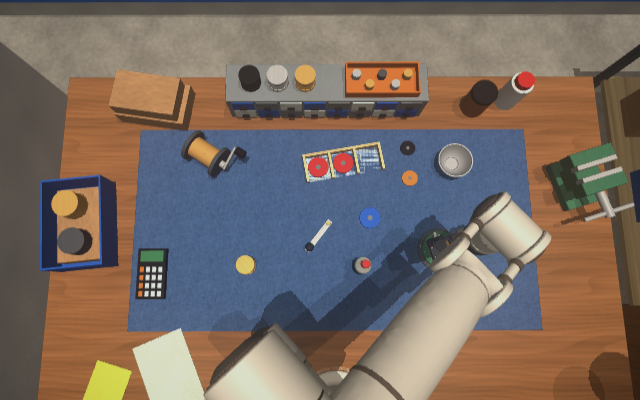

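```bash
python3 -c "
from station import arm
print(arm.finish_job())"
```

```text
the job is handed in; nothing more can be done
None
```

The drag stack is built on the green plate and the job is handed in at about 28 s of the 72 s allowed. I pressed the closed fingertips on the carbon disc at about 8 N and drew it out of its slot. Carbon, steel and brass were then each gripped by the rim and set down at 3–8 N. I let go of each one before picking up the next.

**Last checks (wrist camera):**
- **Brass:** within about 0.4 mm of the plate centre.
- **Steel:** centred within about 0.5 mm by eye. Its ears looked in line with the white marks, within about half a degree.
- **Carbon:** measured about 1.2 mm off centre just after I let it go. It is now covered and I did not measure it again, but I saw no sign that it moved.
- **Everything else:** the scene and top pictures show the other things where they were, as far as the eye can tell. I did not re-measure them. The arm partly hides the plate in the top view.
- **Gripper:** raised clear of the stack, with a wrist force near zero.

No check failed. The scene camera put things 4–10 mm farther out in x than the top camera, from rough pixel picks. I used the wrist camera for every pick and placing instead.

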